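# Reload the heel-pad milling pallet and lock its clamp ring

### The job

The milling pallet has come back with finished heel pads in it: turn its clamp ring back to the open mark, draw out every finished pad and put it in the yellow bin, and slide every fresh foam blank lying on the bench fully home into a channel of its own. Then turn the ring to the locked mark so that the gate closes behind the blanks; leave everything else on the bench where it is.

Things in the scene. Friction and masses are not known exactly. Their poses are not given: they have to be found in the camera images.
- pallet: Aluminium milling pallet, fixed to the bench: a bed 300 mm (its x) x 330 mm (its y), bed top 30 mm above the bench. Origin: centre of its underside; z up; slabs slide in towards its +x; at yaw -1.57 the mouths face the robot's left. Three parallel channels run along its x, middles 95 mm apart (y = -95, 0, +95 mm), each between T-shaped guide rails.
- mouth (a point): Middle of the middle channel's mouth, on the bed (pallet x = -75 mm, y = 0), where the rails begin; axes as the pallet's. Channels are 59 mm wide between rails; lead-in noses reach 12 mm further out and widen the mouth by about 6 mm a side. From 7 mm inside, lips reach 5 mm over each edge of the slab, 22.5 mm above the bed. Rail tops: 57.5 mm above the bench.
- channel1 (a point): Where the underside centre of a slab lies when it is fully home in channel 1: on the bed, 60 mm before the face of the end stop (pallet x = -55 mm, y = -95 mm). Then the slab touches the stop and its last 40 mm (to pallet x = -115 mm) stick out of the rails. Axes as the pallet's.
- channel2 (a point): Where the underside centre of a slab lies when it is fully home in channel 2: on the bed, 60 mm before the face of the end stop (pallet x = -55 mm, y = 0 mm). Then the slab touches the stop and its last 40 mm (to pallet x = -115 mm) stick out of the rails. Axes as the pallet's.
- channel3 (a point): Where the underside centre of a slab lies when it is fully home in channel 3: on the bed, 60 mm before the face of the end stop (pallet x = -55 mm, y = 95 mm). Then the slab touches the stop and its last 40 mm (to pallet x = -115 mm) stick out of the rails. Axes as the pallet's.
- ring (a joint): Angle of the captive clamp ring (rad), vertical axis; grows clockwise seen from above. 0: pointer at the open mark (single thin black line on the flange); 1.3: pointer at the locked mark (double thick black line), stops at 0 and 1.33. Stays where it is left; turning takes about 0.15 N m. It drives the gate bar. Between 1.0 and 1.3 at the start.
- gate (a joint): Height (m) of the gate bar, a steel bar across all three channels at pallet x = -126 to -119 mm, 3 to 4 mm behind slabs that are home: 0 is flush with the bed, about 0.0105 fully up; driven by the ring (0.0081 m per rad). It cannot rise under a slab that is not home, and when up it blocks the channels.
- ring_axis (a point): On the ring's axis (pallet x = +88 mm, y = 0), 60 mm above the bench, axes as the pallet's. The ring is a dark steel collar 56 mm across; underside 36 mm, top 64 mm above the bench, on a flange 120 mm across (top 36 mm above the bench). Two lugs, half a turn apart, 12 mm thick, 22 mm of height above the flange, reach out to 44 mm from the axis.
- ring_pointer (a point): Outer end of the lug with the white pointer line, 44 mm from the axis, 48 mm above the bench; turns with the ring. Seen from above, its direction from the axis makes an angle of 0.65 minus the ring angle with the pallet's +x (counter-clockwise positive).
- bin: Yellow plastic bin, fixed to the bench at the robot's right, outside 200 mm (its x) x 170 mm (its y), walls and floor 5 mm; back wall (+x) and rear two thirds of the sides 70 mm high, front (-x, towards the robot) 42 mm high. Origin: centre of its underside.
- bin_floor (a point): Centre of the yellow bin's inner floor, 5 mm above the bench.
- blank1: Fresh foam blank: plain flat slab of white foam with orange flecks, 120 mm (its x) x 56 mm (its y) x 20 mm thick (its z), either end may go first, about 0.05 kg; flat on the bench at the start. Origin: centre of its underside. Absent (None) in some starts.
- blank2: Fresh foam blank: plain flat slab of white foam with orange flecks, 120 mm (its x) x 56 mm (its y) x 20 mm thick (its z), either end may go first, about 0.05 kg; flat on the bench at the start. Origin: centre of its underside. Absent (None) in some starts.
- blank3: Fresh foam blank: plain flat slab of white foam with orange flecks, 120 mm (its x) x 56 mm (its y) x 20 mm thick (its z), either end may go first, about 0.05 kg; flat on the bench at the start. Origin: centre of its underside. Absent (None) in some starts.
- pad1: Finished heel pad: the same flecked slab, 120 (its x) x 56 (its y) x 20 mm, with a horseshoe-shaped heel cup milled into its top; the 26 mm at its -x end are left full height and stick out of the channel. At the start it sits home in a channel, its x along the pallet's. Origin: centre of its underside. Absent (None) in some starts.
- pad2: Finished heel pad: the same flecked slab, 120 (its x) x 56 (its y) x 20 mm, with a horseshoe-shaped heel cup milled into its top; the 26 mm at its -x end are left full height and stick out of the channel. At the start it sits home in a channel, its x along the pallet's. Origin: centre of its underside. Absent (None) in some starts.
- pad3: Finished heel pad: the same flecked slab, 120 (its x) x 56 (its y) x 20 mm, with a horseshoe-shaped heel cup milled into its top; the 26 mm at its -x end are left full height and stick out of the channel. At the start it sits home in a channel, its x along the pallet's. Origin: centre of its underside. Absent (None) in some starts.
- tape: Cardboard roll of tape, 84 mm across, 25 mm high, lying flat among the blanks' side of the bench. Bystander: leave it alone. Origin: centre of its underside.
- gluetin: Glue tin, 70 mm across, 85 mm high. Bystander: leave it alone. Origin: centre of its underside.
- pencil: Orange pencil, 150 mm long, lying down. Bystander: leave it alone. Origin: centre of its underside.
- driver: Screwdriver lying down. Bystander: leave it alone. Origin: centre of its underside.
- pot: Grey plastic cup, 68 mm across, 80 mm high. Bystander: leave it alone. Origin: centre of its underside.
- strip: Thin turquoise foam strip, 150 x 50 x 6 mm, lying flat (not a blank). Bystander: leave it alone. Origin: centre of its underside.
Mind the look-alikes: they are no part of the job. Leave any blue look-alike of the pad1 alone. Leave any blue look-alike of the blank2 alone.

How it is judged:
On the way, in this order (a step that is already met when the one before it is completed fails the run):
1. the clamp ring is turned back to the open mark (value of joint ring below 0.1 rad), for 0.2 s.
2. with the ring open, every finished pad is in the yellow bin and every blank is fully home in a channel (x of pad1 in the frame of bin between -0.085 and 0.085 m and y of pad1 in the frame of bin between -0.07 and 0.07 m and z of pad1 in the frame of bin between 0 and 0.065 m and x of pad2 in the frame of bin between -0.085 and 0.085 m and y of pad2 in the frame of bin between -0.07 and 0.07 m and z of pad2 in the frame of bin between 0 and 0.065 m and x of pad3 in the frame of bin between -0.085 and 0.085 m and y of pad3 in the frame of bin between -0.07 and 0.07 m and z of pad3 in the frame of bin between 0 and 0.065 m and x of blank1 in the frame of pallet between -0.06 and -0.05 m and z of blank1 in the frame of pallet between 0.026 and 0.0345 m and angle between the x axis of each of blank1, blank2, blank3 and the x axis of pallet, either way round below 0.07 rad and (horizontal distance between blank1 and channel1 below 0.008 m or horizontal distance between blank1 and channel2 below 0.008 m or horizontal distance between blank1 and channel3 below 0.008 m) and x of blank2 in the frame of pallet between -0.06 and -0.05 m and z of blank2 in the frame of pallet between 0.026 and 0.0345 m and (horizontal distance between blank2 and channel1 below 0.008 m or horizontal distance between blank2 and channel2 below 0.008 m or horizontal distance between blank2 and channel3 below 0.008 m) and x of blank3 in the frame of pallet between -0.06 and -0.05 m and z of blank3 in the frame of pallet between 0.026 and 0.0345 m and (horizontal distance between blank3 and channel1 below 0.008 m or horizontal distance between blank3 and channel2 below 0.008 m or horizontal distance between blank3 and channel3 below 0.008 m) and linear speed of each of pad1, pad2, pad3, blank1, blank2, blank3 below 0.02 m/s and value of joint ring below 0.4 rad), for 0.2 s.
3. the clamp ring is turned to the locked mark (value of joint ring above 1.2 rad), for 0.2 s.
At the end, for the whole second after the job is handed in: The ring's pointer is at the locked mark (ring angle over 1.2 rad) with the gate up (over 8.5 mm); every blank present lies flat on the bed in a channel of its own, square to it, within 5 mm of the end stop; every finished pad present rests inside the yellow bin; all at rest (x of pad1 in the frame of bin between -0.085 and 0.085 m and y of pad1 in the frame of bin between -0.07 and 0.07 m and z of pad1 in the frame of bin between 0 and 0.065 m and x of pad2 in the frame of bin between -0.085 and 0.085 m and y of pad2 in the frame of bin between -0.07 and 0.07 m and z of pad2 in the frame of bin between 0 and 0.065 m and x of pad3 in the frame of bin between -0.085 and 0.085 m and y of pad3 in the frame of bin between -0.07 and 0.07 m and z of pad3 in the frame of bin between 0 and 0.065 m and x of blank1 in the frame of pallet between -0.06 and -0.05 m and z of blank1 in the frame of pallet between 0.026 and 0.0345 m and angle between the x axis of each of blank1, blank2, blank3 and the x axis of pallet, either way round below 0.07 rad and (horizontal distance between blank1 and channel1 below 0.008 m or horizontal distance between blank1 and channel2 below 0.008 m or horizontal distance between blank1 and channel3 below 0.008 m) and x of blank2 in the frame of pallet between -0.06 and -0.05 m and z of blank2 in the frame of pallet between 0.026 and 0.0345 m and (horizontal distance between blank2 and channel1 below 0.008 m or horizontal distance between blank2 and channel2 below 0.008 m or horizontal distance between blank2 and channel3 below 0.008 m) and x of blank3 in the frame of pallet between -0.06 and -0.05 m and z of blank3 in the frame of pallet between 0.026 and 0.0345 m and (horizontal distance between blank3 and channel1 below 0.008 m or horizontal distance between blank3 and channel2 below 0.008 m or horizontal distance between blank3 and channel3 below 0.008 m) and linear speed of each of pad1, pad2, pad3, blank1, blank2, blank3 below 0.02 m/s and value of joint ring above 1.2 rad and value of joint gate above 0.0085 m); the robot touches nothing.
It fails at once if one of the bystanders (tape, glue tin, pencil, screwdriver, cup, turquoise strip) is displaced by more than 5 cm (distance of any of tape, gluetin, pencil, driver, pot, strip from where it was at the start of the episode above 0.05 m).
Of blank1, blank2, blank3 only 2 to 3 are there at a start; the rules pass over those that are not, and their reading is None.
Of pad1, pad2, pad3 only 2 to 3 are there at a start; the rules pass over those that are not, and their reading is None.
At some moment in a run one of blank1, blank2, blank3 may be knocked a few centimetres aside while the robot is not near it.
Once in a run the grip may slacken for a moment while it holds something.
It also fails if it takes over 210 s, if anything falls off the work surface, if the arm or the gripper's body presses on something with over 40 N, if the wrist force passes 120 N, or if a joint passes its speed limit or range.

### The arm

A 6-joint arm with a two-finger parallel gripper is mounted at the origin on the work surface. World frame = base frame: x ahead of the robot, y to its left, z up, the work surface at z = 0. Lengths are in m, angles in rad, forces in N, time in s.
With the tool pointing down it reaches from about 0.375 to 0.975 m from the base axis. Payload 3.8 kg.
Tool frame: the origin (TCP) lies midway between the tips of the shut fingers; the grasp point (between the pads) lies 19 mm behind it; z points along the fingers, y is the line along which they close (so a half turn about z gives the same grasp; the last joint's range is limited). The gripper opens to 88 mm and grips with 3 to 60 N. Pads are 18 mm wide; open, the fingers measure 123 mm over their backs; the gripper's body (75 mm by 187 mm) begins 45 mm behind the grasp point.
Start: joints at [1.173, 0.264, 1.604, -0, 1.274, -0.037], TCP at [0.238, 0.632, 0.239] pointing down, gripper open.
Joint ranges: [-2.63, 2.63], [-0.94, 2.18], [0.31, 2.57], [-1.31, 4.45], [0, 2.66], [-2.55, 2.55]. Speed limits (rad/s): [2.57, 2.57, 3.14, 3.14, 3.14, 3.14].

### API

Orientations are given as a rotation vector (axis times angle).
In Python, from cell import manip, inverse_kinematics, cams, order gives the robot as it stands. Calls block until the motion is done:
- manip.move_pose(position, orientation): joint-space move of the TCP to a pose.
- manip.move_linear(position, rate=0.15, rot=None): straight line of the TCP; rot=None keeps the orientation; rate is the mean speed in m/s.
- manip.set_joints(angles): joint-space move.
- manip.set_gripper(opening, force=None): finger opening in m; force is the grip in N (None keeps the last); returns when the fingers have stopped.
- manip.dwell(seconds).
- inverse_kinematics(position, orientation): joint angles nearest the present ones, or None.
- manip.state(): the state.
- cams.capture(name): name is "scene" or "top"; returns a dict with "image" (400x640x3 uint8, blue, green, red), "z_map" (400x640 float32, m along the optical axis (not along the pixel's ray), 0 where there is no reading), "intrinsics" (3x3 intrinsics, pixels), "position" and "orientation" of the camera in the world. Camera axes: x right, y down, z forward; pixel columns grow to the right and rows downward; lengths in m; the calibration is good to about 2 mm. A picture is of the moment at which its call begins.
A pose or a line that the arm cannot do raises manip.IKError and nothing moves.
- order.close_job(): hands the job in; it is judged then, once.
The state is a dict: "clock": time; "joint_pos": joint angles; "joint_velocities": joint speeds; "tau": joint torques, N m; "tool_pos": TCP position; "tcp_rot": TCP orientation; "contact_force": force on the tool from outside, world axes, zero at the start; "moment": the same for the moment, N m; "gripper_width": finger opening in m; "grasp_force": force on a finger pad.
Only numpy, scipy, OpenCV 4.12 (cv2) and the standard library are available. Lean on these libraries where they do the work, as an engineer would, in place of code of your own. Each camera call takes 0.05 s, during which the arm holds its last target. There are 200 camera calls.

## Working session

There is one attempt and no reset: what is moved stays moved. The work goes in short steps, each a Python script; the robot and the scene stay as the last script left them, time stands still between calls to the robot, and variables do not carry over. Pictures are saved under pics/ and viewed, at most 14 in all, crops included, and the job is handed in when it is done.

```bash
ls; mkdir -p pics; python3 - <<'E'
from cell import manip,cams
import cv2,numpy as np
for n in("scene","top"):
    c=cams.capture(n);cv2.imwrite(f"pics/{n}0.png",c["image"]);np.savez(f"{n}0.npz",**c)
    print(n,c["position"],c["orientation"],c["intrinsics"].tolist())
s=manip.state();print(s)
E
```

```text
pics
scene [1.04218644 0.44966574 0.83034849] [-1.14158628 -2.4248942   0.90953826] [[379.10285999986337, 0.0, 322.84862144324], [0.0, 379.10285999986337, 197.1103507638508], [0.0, 0.0, 1.0]]
top [0.40296401 0.01859269 1.53065051] [-2.20247817  2.15860764 -0.08704911] [[473.47872703885355, 0.0, 321.1060467959721], [0.0, 473.47872703885355, 206.42534003984545], [0.0, 0.0, 1.0]]
{'clock': 0.1, 'joint_pos': array([ 1.17307493e+00,  2.64660818e-01,  1.60523317e+00,  3.35892053e-06,
        1.27375358e+00, -3.68997068e-02]), 'joint_velocities': array([-0.00019002, -0.00071716, -0.00296011, -0.00078329,  0.00199556,
        0.00123643]), 'tau': array([ 1.87129859e-05, -5.03623760e+01, -3.58071721e+01,  7.31161376e-02,
        2.33405724e-02, -2.48285829e-05]), 'tool_pos': array([0.23804898, 0.63092601, 0.2375263 ]), 'tcp_rot': array([-0.56362898, -3.09016401,  0.0031504 ]), 'contact_force': array([-0.6941987 ,  0.19609356,  0.4035791 ]), 'moment': array([ 0.04702343, -0.04171103,  0.05260456]), 'grasp_force': 0.0, 'gripper_width': 0.08804494437087383}
```

View pics/top0.png

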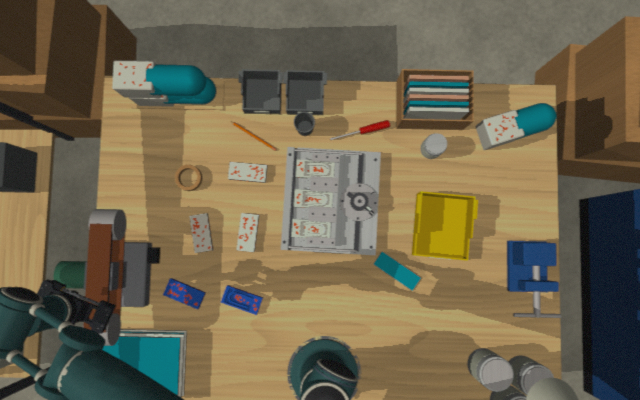

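View pics/scene0.png

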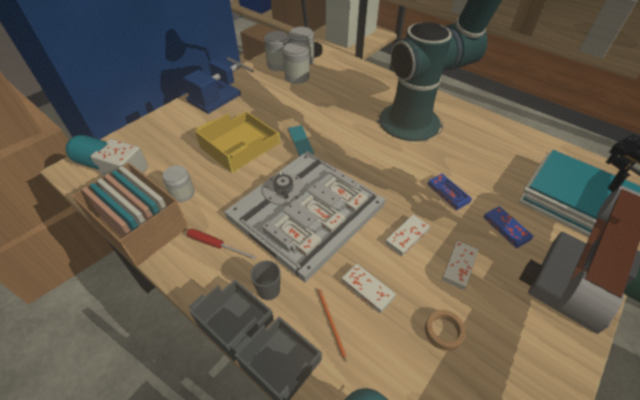

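Top view: the pallet is at about (330,201) with its mouths to the left, and three cupped pads sit in the channels at (314,170), (314,199) and (311,229). The yellow bin is at (445,225).

White flecked slabs lie on the bench at (247,171), (247,231) and (200,232).

Possible mistakes:
- blue look-alikes at (183,293) and (242,298)
- white/teal items at the bench edge, (135,75) and (500,128)
- turquoise strip at (398,271)

By the description, the blanks are the three white slabs. I'll measure them and check a close crop.

```bash
cat > h.py <<'E'
import numpy as np,cv2
from scipy.spatial.transform import Rotation as R
def cloud(c):
    K=c["intrinsics"];z=c["z_map"];v,u=np.mgrid[:z.shape[0],:z.shape[1]]
    P=np.stack([(u-K[0,2])/K[0,0]*z,(v-K[1,2])/K[1,1]*z,z],-1)
    W=P@R.from_rotvec(c["orientation"]).as_matrix().T+c["position"];W[z==0]=np.nan;return W
def ray(c,uv,h):
    uv=np.atleast_2d(uv).astype(float);K=c["intrinsics"]
    d=np.c_[(uv-K[:2,2])/[K[0,0],K[1,1]],np.ones(len(uv))]@R.from_rotvec(c["orientation"]).as_matrix().T
    return (c["position"]+d*((h-c["position"][2])/d[:,2])[:,None])[:,:2]
def proj(c,p):
    p=np.atleast_2d(p)-c["position"];q=p@R.from_rotvec(c["orientation"]).as_matrix()
    return q[:,:2]/q[:,2:]*[c["intrinsics"][0,0],c["intrinsics"][1,1]]+c["intrinsics"][:2,2]
def slabs(c,h=.02,xr=(.3,.75),yr=(.1,.62)):
    """white/flecked slabs: (centre, long axis angle mod pi, size)"""
    hsv=cv2.cvtColor(c["image"],cv2.COLOR_BGR2HSV);W=cloud(c)
    m=(W[...,2]>.011)&(W[...,2]<.035+h-.02)&(W[...,0]>xr[0])&(W[...,0]<xr[1])&(W[...,1]>yr[0])&(W[...,1]<yr[1])
    m&=~((hsv[...,0]>85)&(hsv[...,0]<135)&(hsv[...,1]>120))
    out=[]
    for k in cv2.findContours(m.astype(np.uint8),cv2.RETR_EXTERNAL,cv2.CHAIN_APPROX_NONE)[0]:
        if cv2.contourArea(k)<150:continue
        r=cv2.minAreaRect(ray(c,k[:,0],h).astype(np.float32));w,l=r[1];a=np.radians(r[2])
        if w<l:a+=np.pi/2
        out.append((np.array(r[0]),(a+np.pi/2)%np.pi-np.pi/2,max(w,l),min(w,l)))
    return out
E
python3 - <<'E'
from h import *
np.set_printoptions(precision=4,suppress=True)
for n in("top","scene"):
    c=dict(np.load(n+"0.npz"));W=cloud(c)
    print(n)
    for s in slabs(c):print(s)
    # pallet
    z=W[...,2];m=(z>.024)&(z<.075)&(abs(W[...,0]-.43)<.22)&(abs(W[...,1])<.2)
    m=cv2.morphologyEx(m.astype(np.uint8),cv2.MORPH_OPEN,np.ones((3,3)))
    k=max(cv2.findContours(m,0,2)[0],key=cv2.contourArea)
    r=cv2.minAreaRect(ray(c,k[:,0],.03).astype(np.float32));print("pallet",r)
    hsv=cv2.cvtColor(c["image"],cv2.COLOR_BGR2HSV)
    m=cv2.inRange(hsv,(20,150,60),(35,255,255));k=max(cv2.findContours(m,0,2)[0],key=cv2.contourArea)
    print("bin",cv2.minAreaRect(ray(c,k[:,0],.06).astype(np.float32)))
    mm=m>0;q=W[mm];q=q[(q[:,2]<.012)];print("binfloor",np.nanmin(q,0),np.nanmax(q,0))
    q=W[(abs(W[...,0]-.43)<.1)&(abs(W[...,1]+.05)<.2)&(z>.061)&(z<.07)];print("ringtop",np.nanmedian(q,0),len(q))
c=dict(np.load("top0.npz"))
a=cv2.resize(c["image"][140:270,170:400],None,fx=3.4,fy=3.4,interpolation=2);cv2.imwrite("pics/crop1.png",a)
E
```

```text
top
(array([0.4371, 0.252 ]), np.float64(-0.08996970426420159), 0.11970627307891846, 0.057645875960588455)
(array([0.4325, 0.4006]), np.float64(0.18037541793311918), 0.11986437439918518, 0.05780031159520149)
(array([0.6086, 0.4497]), np.float64(-1.5505781092223136), 0.0840170755982399, 0.08104720711708069)
(array([0.6307, 0.2593]), np.float64(1.4994924522949518), 0.12071593850851059, 0.057580068707466125)
(array([0.5492, 0.1172]), np.float64(-0.03849905619234839), 0.33133986592292786, 0.04445379972457886)
pallet ((0.5167316198348999, -0.01014108955860138), (0.2998403310775757, 0.2759968340396881), 87.79863739013672)
bin ((0.4694712162017822, -0.3658824861049652), (0.19465525448322296, 0.20326527953147888), 85.40296936035156)
binfloor [ 0.3618 -0.4911 -0.3787] [0.9148 1.1043 0.012 ]
ringtop [ 0.5064 -0.0159  0.0627] 160
scene
(array([0.6114, 0.4514]), np.float64(-0.16369878641082725), 0.08926938474178314, 0.08272679150104523)
(array([0.3831, 0.5669]), np.float64(1.0474903657584518), 0.10923457890748978, 0.04478680342435837)
(array([0.6356, 0.262 ]), np.float64(1.5043517891779645), 0.12113520503044128, 0.0600595697760582)
(array([0.4373, 0.4027]), np.float64(0.18373334781732975), 0.12617434561252594, 0.05571404844522476)
(array([0.4418, 0.2544]), np.float64(-0.0900900791454724), 0.12462932616472244, 0.05701245740056038)
(array([0.5485, 0.1233]), np.float64(-0.044498092863861416), 0.34118953347206116, 0.042878638952970505)
pallet ((0.5169422626495361, -0.008190855383872986), (0.3040497303009033, 0.27391669154167175), 88.49544525146484)
bin ((0.4863849878311157, -0.3467367887496948), (0.2340211421251297, 0.1931684911251068), 83.68621826171875)
binfloor [ 0.3739 -0.4538 -0.0006] [ 0.5641 -0.2741  0.012 ]
ringtop [ 0.5233 -0.0956  0.0635] 51
```

View pics/crop1.png

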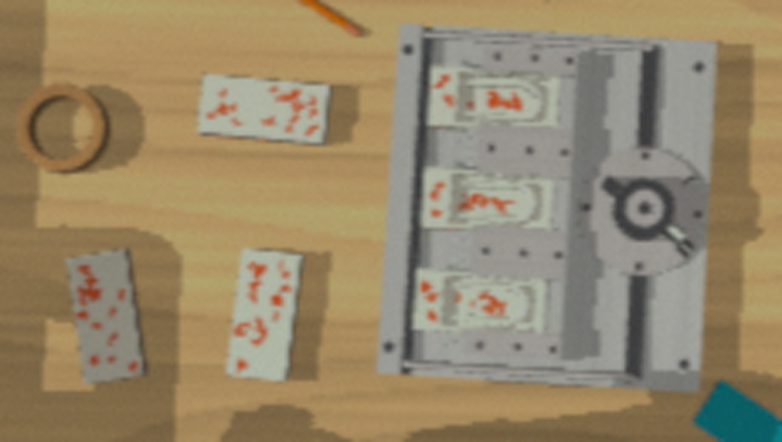

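The crop confirms it: three plain white flecked blanks, three cupped pads with their full-height tails to the left, and the white pointer at lower right (ring nearly locked). Next I'll measure the pallet, ring and bin more precisely.

```bash
python3 - <<'E'
from h import *
np.set_printoptions(precision=4,suppress=True)
for n in("top","scene"):
    c=dict(np.load(n+"0.npz"));W=cloud(c);z=W[...,2];hsv=cv2.cvtColor(c["image"],cv2.COLOR_BGR2HSV)
    m=(z>.018)&(z<.045)&(abs(W[...,0]-.52)<.21)&(abs(W[...,1])<.19)
    m|=(z>.04)&(z<.075)&(abs(W[...,0]-.52)<.16)&(abs(W[...,1])<.13)
    m=cv2.morphologyEx(m.astype(np.uint8),cv2.MORPH_OPEN,np.ones((3,3)))
    k=max(cv2.findContours(m,0,1)[0],key=cv2.contourArea)
    pts=np.vstack([ray(c,k[:,0],.03)]).astype(np.float32);r=cv2.minAreaRect(pts);print(n,"pallet",r)
    # only bed-top pixels
    q=W[m>0];q=q[abs(q[:,2]-.03)<.008];r=cv2.minAreaRect(q[:,:2].astype(np.float32));print("bed",r,np.median(q[:,2]))
    # ring: bright=white pointer; dark collar
    m=(z>.058)&(z<.07)&(np.hypot(W[...,0]-.51,W[...,1]+.09)<.06);q=W[m]
    print("collar",cv2.minEnclosingCircle(q[:,:2].astype(np.float32)),q.mean(0))
    # pads: white tails
    m=(hsv[...,2]>150)&(hsv[...,1]<60)&(z>.042)&(z<.056)&(abs(W[...,0]-.52)<.15)&(abs(W[...,1]-.05)<.09)
    for k in cv2.findContours(m.astype(np.uint8),0,1)[0]:
        if cv2.contourArea(k)>60:
            p=ray(c,k[:,0],.05);print(" pad",cv2.minAreaRect(p.astype(np.float32)),p[:,1].max())
    # bin
    m=(z>.05)&(z<.085)&(abs(W[...,0]-.47)<.14)&(abs(W[...,1]+.37)<.14)&(hsv[...,1]>120)
    print("binwall",cv2.minAreaRect(W[m][:,:2].astype(np.float32)))
    m=(z<.013)&(abs(W[...,0]-.47)<.14)&(abs(W[...,1]+.37)<.14)&(hsv[...,1]>150)&(hsv[...,0]>20)&(hsv[...,0]<35)
    m=cv2.morphologyEx(m.astype(np.uint8),cv2.MORPH_OPEN,np.ones((3,3)))>0
    print("floor",cv2.minAreaRect(W[m][:,:2].astype(np.float32)))
c=dict(np.load("top0.npz"))
cor=np.array([(402,25),(716,42),(698,390),(378,372)])/3.4+[170,140]-.35
p=ray(c,cor,.03);print(p,p.mean(0));print(ray(c,np.array([645,208])/3.4+[170,140]-.35,.064), ray(c,np.array([[685,245],[606,184]])/3.4+[170,140]-.35,.058))
E
```

```text
top pallet ((0.5431540012359619, -0.011178180575370789), (0.2998834252357483, 0.33073052763938904), 87.7941665649414)
bed ((0.5438092947006226, -0.011078476905822754), (0.30019286274909973, 0.3314092755317688), 87.72417449951172) 0.0311136425944194
collar ((0.5383832454681396, -0.09787265211343765), 0.044092174619436264) [ 0.5392 -0.0992  0.0638]
 pad ((0.44542568922042847, -0.008424494415521622), (0.06717969477176666, 0.035443633794784546), 13.024953842163086) 0.01604616590427718
 pad ((0.45263731479644775, 0.09139543771743774), (0.03597935289144516, 0.0563122034072876), 87.95208740234375) 0.10942192455381745
 pad ((0.5457386374473572, -0.015241196379065514), (0.05534443259239197, 0.02757771871984005), 9.180425643920898) 0.002206927980340702
 pad ((0.5273219347000122, 0.055450718849897385), (0.10378609597682953, 0.08904346823692322), 83.99039459228516) 0.10518331275098831
 pad ((0.6391596794128418, -0.01852223090827465), (0.047803398221731186, 0.018943484872579575), 0.9975746273994446) -0.009025012388442794
 pad ((0.623200535774231, 0.0663917064666748), (0.08910661935806274, 0.06942
[... 706 characters left out ...]
40432371199131), 87.73461151123047) 0.10435056562932027
 pad ((0.547888994216919, 0.09252254664897919), (0.03365623578429222, 0.05373736843466759), 86.38963317871094) 0.10803081839763601
 pad ((0.453704833984375, 0.09280229359865189), (0.038607604801654816, 0.054593462496995926), 89.92965698242188) 0.11213169395202749
binwall ((0.5069019794464111, -0.3672410845756531), (0.19304907321929932, 0.13228943943977356), 85.47547912597656)
floor ((0.4535123109817505, -0.3954356610774994), (0.1068650409579277, 0.15350228548049927), 83.99251556396484)
[[ 0.7123  0.1304]
 [ 0.702  -0.1664]
 [ 0.3748 -0.153 ]
 [ 0.3854  0.1442]] [ 0.5436 -0.0112]
[[ 0.5401 -0.0988]] [[ 0.5074 -0.1364]
 [ 0.5621 -0.0631]]
```

```bash
cat > sk.py <<'E'
from h import *
from cell import manip,cams,inverse_kinematics,order
np.set_printoptions(precision=4,suppress=True)
PC=np.array([.544,-.0107]);YAW=-np.pi/2-.0385
BC=np.array([.468,-.3705]);BYAW=-.082
def rot(a):return np.array([[np.cos(a),-np.sin(a)],[np.sin(a),np.cos(a)]])
def pal(x,y):return PC+rot(YAW)@[x,y]
def ori(phi):  # tool down, finger line along phi
    c,s=np.cos(phi),np.sin(phi)
    return R.from_matrix(np.array([[-s,c,0],[c,s,0],[0,0,-1]]).T).as_rotvec()
def ik(xy,z,phi):return inverse_kinematics([*xy,z],ori(phi))
def go(xy,z,phi):manip.move_pose([*xy,z],ori(phi))
def lin(xy,z,rate=.15,phi=None):manip.move_linear([*xy,z],rate=rate,rot=None if phi is None else ori(phi))
def lift(z,rate=.3):
    p=manip.state()["tool_pos"];manip.move_linear([p[0],p[1],z],rate=rate)
def rep(t=""):
    s=manip.state();print(t,"t=%.1f"%s["clock"],s["tool_pos"],"w=%.4f"%s["gripper_width"],"g=%.1f"%s["grasp_force"],"F",s["contact_force"].round(1),"j6=%.2f"%s["joint_pos"][5]);return s
def pick_phi(*steps):
    """steps: list of functions k->(xy,z,phi); choose k in -1..1 half turns feasible for all with smallest |j6|"""
    best=None
    for k in(-1,0,1):
        qs=[ik(*f(k*np.pi)) for f in steps]
        if any(q is None for q in qs):continue
        m=max(abs(q[5]) for q in qs)
        if best is None or m<best[0]:best=(m,k*np.pi)
    return best
E
cat > ring.py <<'E'
from sk import *
def turn(a0,a1,off,over):
    """ring from a0 to a1; fingers at off from the lug line"""
    ax=pal(.088,0);p0=YAW+.65-a0+off;p1=YAW+.65-a1+off+over
    b=pick_phi(lambda k:(ax,.043,p0+k),lambda k:(ax,.043,p1+k));print(b)
    p0+=b[1];p1+=b[1]
    go(ax,.13,p0);manip.set_gripper(.080);lin(ax,.043,.12);manip.set_gripper(.04,force=25);rep("grip")
    for p in np.linspace(p0,p1,4)[1:]:go(ax,.043,p);
    s=rep("turned");print(s["moment"])
    manip.set_gripper(.080);lift(.15)
E
python3 - <<'E'
from ring import *
turn(1.25,0,-1.1,.08)
rep()
q=manip.state()["joint_pos"].copy();q[0]=.9;manip.set_joints(q)
c=cams.capture("top");np.savez("t1.npz",**c)
cv2.imwrite("pics/t1.png",cv2.resize(c["image"][140:270,170:400],None,fx=3.4,fy=3.4,interpolation=2));rep()
E
```

```text
(np.float64(1.3880876958142638), 3.141592653589793)
grip t=4.6 [ 0.542  -0.0989  0.0438] w=0.0557 g=25.0 F [ 3.7 -0.4  0.2] j6=-0.06
turned t=6.1 [ 0.5417 -0.0982  0.0436] w=0.0552 g=25.0 F [4.4 2.6 1.4] j6=-1.38
[ 0.4271 -0.7184  0.139 ]
 t=7.2 [ 0.541  -0.0988  0.1515] w=0.0799 g=0.0 F [ 0.8 -0.3 -0.9] j6=-1.39
 t=9.3 [0.3228 0.4452 0.1515] w=0.0799 g=0.0 F [0.4 0.2 0.5] j6=-1.39
```

View pics/t1.png

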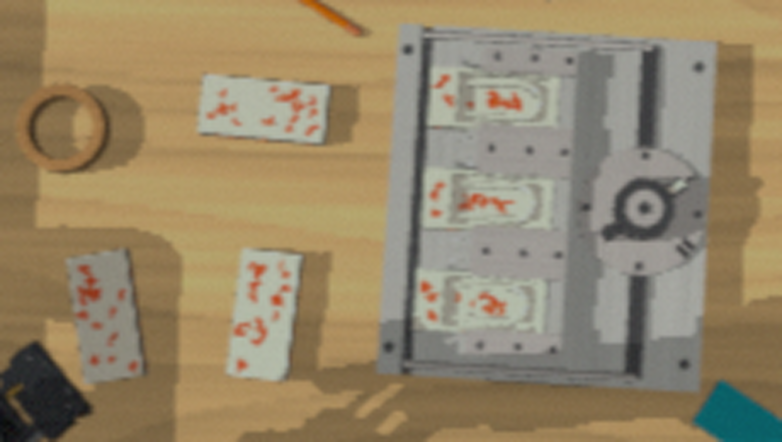

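The pointer is now at the open mark, at (680,185) in the crop, and the blanks haven't moved. I'll do the first pad (channel 1) next.

```bash
cat > pad.py <<'E'
from sk import *
def binplan(off,cy):
    best=None
    for th in(BYAW,BYAW+np.pi,BYAW-np.pi):
        d=np.array([np.cos(th),np.sin(th)])
        t=BC+rot(BYAW)@[0,off]-.047*d
        b=pick_phi(lambda k:(pal(-.104,cy),.034,YAW+np.pi/2+k),lambda k:(t,.05,th+np.pi/2+k))
        if b and (best is None or b[0]<best[0]):best=(b[0],b[1],t,th+np.pi/2+b[1])
    return best
def pad(cy,off,zdrop=.045):
    m,k,t,pb=binplan(off,cy);ph=YAW+np.pi/2+k;print(m,k,t,pb)
    manip.set_gripper(.074);go(pal(-.104,cy),.11,ph);lin(pal(-.104,cy),.034,.15);manip.set_gripper(.03,force=25);rep("grip")
    lin(pal(-.215,cy),.0345,.12);s=rep("drawn")
    if s["gripper_width"]<.045:print("LOST");return
    lift(.13);s=rep("up")
    if s["gripper_width"]<.045:print("LOST");return
    go(t,.15,pb);s=rep("over bin")
    if s["gripper_width"]<.045:print("LOST");return
    lin(t,zdrop,.2);manip.set_gripper(s["gripper_width"]+.006);lift(.15);rep("done")
E
python3 - <<'E'
from pad import *
pad(-.095,.029)
c=cams.capture("top");np.savez("t2.npz",**c)
cv2.imwrite("pics/t2.png",cv2.resize(c["image"][140:300,180:500],None,fx=2.4,fy=2.4,interpolation=2))
E
```

```text
1.0238988076296174 0.0 [ 0.5172 -0.3454] 4.63038898038469
grip t=12.1 [0.454  0.0971 0.035 ] w=0.0559 g=25.0 F [-1.2  0.3  4.8] j6=0.20
drawn t=13.2 [0.4575 0.2076 0.0346] w=0.0557 g=25.0 F [0.5 1.5 2.3] j6=0.42
up t=13.6 [0.458  0.2072 0.1311] w=0.0558 g=25.0 F [-0.7 -0.1 -0.6] j6=0.41
over bin t=15.6 [ 0.5176 -0.3443  0.1498] w=0.0558 g=25.0 F [-0.1 -0.1  0.1] j6=1.02
done t=17.1 [ 0.5189 -0.3468  0.1521] w=0.0619 g=0.0 F [-0.6 -1.3 -0.4] j6=1.02
```

View pics/t2.png

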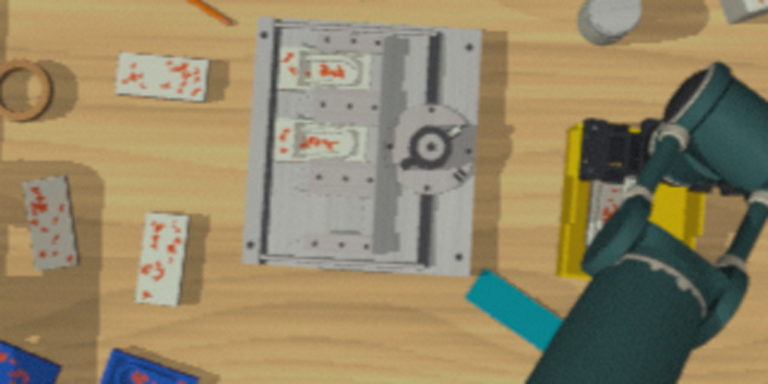

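Channel 1 is empty and its pad is in the bin, at (610,195). Next are the other two pads.

```bash
python3 - <<'E'
from pad import *
pad(0,-.029)
pad(.095,0,.06)
q=manip.state()["joint_pos"].copy();q[0]=-.2;q[1]-=.5;manip.set_joints(q)
c=cams.capture("top");np.savez("t3.npz",**c)
cv2.imwrite("pics/t3.png",cv2.resize(c["image"][140:300,180:500],None,fx=2.4,fy=2.4,interpolation=2))
for s in slabs(c):print(s)
rep()
E
```

```text
0.9479102263670436 0.0 [ 0.5125 -0.4033] 4.63038898038469
grip t=20.2 [0.5487 0.0933 0.0349] w=0.0556 g=25.0 F [-0.9 -1.   3.2] j6=0.16
drawn t=21.3 [0.5523 0.204  0.0345] w=0.0558 g=25.0 F [0.5 0.9 2.7] j6=0.35
up t=21.8 [0.5529 0.2035 0.1312] w=0.0555 g=25.0 F [-0.3 -0.4 -0.8] j6=0.35
over bin t=24.0 [ 0.5131 -0.4022  0.1499] w=0.0561 g=25.0 F [-0.3 -0.3 -0.1] j6=0.95
done t=25.5 [ 0.5156 -0.4039  0.1543] w=0.0624 g=0.0 F [-0.1 -0.3 -0.4] j6=0.95
0.9849759468952808 0.0 [ 0.5148 -0.3743] 4.63038898038469
grip t=28.8 [0.6435 0.0896 0.0347] w=0.0558 g=25.0 F [-0.3 -0.1  0.3] j6=0.14
drawn t=29.8 [0.6471 0.2003 0.0344] w=0.0557 g=25.0 F [-0.1  0.2  1.5] j6=0.30
up t=30.3 [0.6479 0.1996 0.1317] w=0.0558 g=25.0 F [-0.1  0.7 -0.8] j6=0.30
over bin t=32.4 [ 0.5155 -0.3735  0.1499] w=0.0558 g=25.0 F [-0.2 -0.1 -0.1] j6=0.98
done t=33.8 [ 0.5169 -0.3761  0.1528] w=0.0619 g=0.0 F [-0.1  0.6 -0.6] j6=0.98
(array([0.3882, 0.2508]), np.float64(-0.09402117123053877), 0.11972642689943314, 0.05733579024672508)
(array([0.4325, 0.4004]), np.float64(0.17857631945871622), 0.11992934346199036, 0.05808202549815178)
(array([0.6086, 0.4497]), np.float64(-1.5304895875948183), 0.08366626501083374, 0.08158376067876816)
(array([0.6308, 0.2595]), np.float64(1.4994924522949518), 0.12038961797952652, 0.057286374270915985)
(array([0.5489, 0.1228]), np.float64(2.0374314068760668e-05), 0.3316557705402374, 0.04459880292415619)
 t=35.4 [ 0.6008 -0.0972  0.4689] w=0.0618 g=0.0 F [ 0.4 -0.5 -0.1] j6=0.98
```

View pics/t3.png

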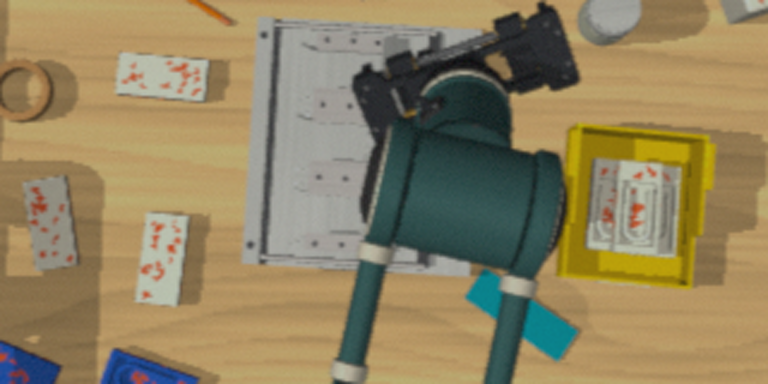

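All three pads are in the bin, around (640,205), and the channels are empty. The blank nearest the mouths was knocked about 5 cm towards the robot, so I'll use the new pose. First up is blank C, into channel 3.

```bash
cat > blank.py <<'E'
from sk import *
def blank(s,a,cy,pick_z=.005):
    best=None
    for sg in(0,np.pi,-np.pi):
        d=np.array([np.cos(a+sg),np.sin(a+sg)]);g=s-.049*d
        b=pick_phi(lambda k:(g,.006,a+sg+np.pi/2+k),lambda k:(pal(-.215,cy),.036,YAW+np.pi/2+k),lambda k:(pal(-.1,cy),.036,YAW+np.pi/2+k))
        if b and (best is None or b[0]<best[0]):best=(b[0],g,a+sg+np.pi/2+b[1],YAW+np.pi/2+b[1])
    m,g,ph,pp=best;print(best)
    manip.set_gripper(.084);go(g,.10,ph);lin(g,pick_z,.15);manip.set_gripper(.03,force=25);st=rep("grip")
    zi=st["tool_pos"][2]+.031
    lift(.10);st=rep("up")
    if st["gripper_width"]<.045:print("LOST");return False
    go(pal(-.215,cy),.10,pp);st=rep("at mouth")
    if st["gripper_width"]<.045:print("LOST");return False
    lin(pal(-.215,cy),zi,.15);f0=manip.state()["contact_force"]
    ex=rot(YAW)[:,0]
    return push(cy,zi,f0,-.215)
def push(cy,zi,f0,x,lim=8,end=-.094):
    ex=rot(YAW)[:,0]
    while x<end:
        x+=.015 if x<-.125 else .002
        lin(pal(x,cy),zi,.08);st=manip.state();fx=(st["contact_force"]-f0)[:2]@ex
        if -fx>lim:break
    rep("pushed x=%.3f fx=%.1f zi=%.4f"%(x,fx,zi));print(st["contact_force"]-f0);return x
def release():
    w=manip.state()["gripper_width"];manip.set_gripper(w+.012);lift(.15);rep("released")
E
python3 - <<'E'
from blank import *
blank(np.array([.6308,.2595]),1.4995,.095)
c=cams.capture("top");np.savez("t4.npz",**c);d=cams.capture("scene")
u=proj(d,[*pal(-.11,.095),.05])[0].astype(int);print(u)
cv2.imwrite("pics/t4.png",cv2.resize(d["image"][u[1]-60:u[1]+60,u[0]-80:u[0]+80],None,fx=4,fy=4,interpolation=2))
E
```

```text
(np.float64(0.4885095397556638), array([0.6343, 0.3084]), 6.21188898038469, -0.03849999999999998)
grip t=39.2 [0.6348 0.3086 0.0058] w=0.0556 g=24.9 F [-0.2  0.1  3.1] j6=0.49
up t=39.7 [0.6356 0.309  0.1017] w=0.0557 g=24.9 F [ 0.1 -0.  -1.3] j6=0.49
at mouth t=40.2 [0.6455 0.1991 0.0972] w=0.0556 g=24.9 F [-0.3 -0.7  0.3] j6=0.30
pushed x=-0.170 fx=-13.9 zi=0.0368 t=41.8 [0.6467 0.1595 0.0377] w=0.0557 g=25.0 F [ 1.7 13.5 -1.2] j6=0.24
[ 1.5292 13.8542 -1.0929]
[311 243]
```

View pics/t4.png

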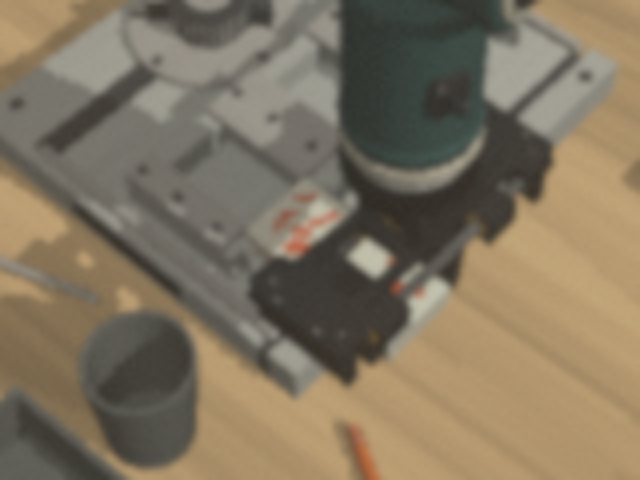

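The slab stopped with its leading end at the lip. The sideways force is small and Fz is slightly negative, so it's riding about 1 mm too high. I'll back off, lower until it touches the bed, and push again.

```bash
cat >> blank.py <<'E'
def settle(cy,x,z0):
    """lower until the bed carries the slab; returns z"""
    lin(pal(x,cy),z0,.05);manip.dwell(.2);f=manip.state()["contact_force"][2]
    z=z0
    for _ in range(8):
        z-=.0005;lin(pal(x,cy),z,.02);manip.dwell(.15)
        st=manip.state();df=st["contact_force"][2]-f
        if df>2.5:break
    rep("settled z=%.4f dFz=%.1f"%(z,df));return z
E
python3 - <<'E'
from blank import *
cy=.095
lin(pal(-.19,cy),.0368,.05)
z=settle(cy,-.19,.0368);f0=manip.state()["contact_force"]
push(cy,z,f0,-.19)
E
```

```text
settled z=0.0333 dFz=3.7 t=45.7 [0.6464 0.1756 0.0336] w=0.0557 g=25.0 F [-1.   1.   2.5] j6=0.27
pushed x=-0.160 fx=-21.0 zi=0.0333 t=46.3 [0.6468 0.1516 0.0346] w=0.0555 g=25.0 F [ 1.8 21.9  0.2] j6=0.22
[ 2.8696 20.8693 -2.2661]
```

```bash
python3 - <<'E'
from blank import *
release()
q=manip.state()["joint_pos"].copy();q[0]+=.9;manip.set_joints(q)
c=cams.capture("top");d=cams.capture("scene");np.savez("t5.npz",**c);np.savez("s5.npz",**d)
u=proj(c,[*pal(-.11,.095),.05])[0].astype(int);a=cv2.resize(c["image"][u[1]-25:u[1]+25,u[0]-40:u[0]+40],None,fx=8,fy=8,interpolation=2)
u=proj(d,[*pal(-.11,.095),.05])[0].astype(int);b=cv2.resize(d["image"][u[1]-35:u[1]+35,u[0]-56:u[0]+56],None,fx=640/112,fy=400/70,interpolation=2)
cv2.imwrite("pics/t5.png",cv2.resize(np.vstack([a,b[:400]]),(480,600)))
rep()
# tail height/pose profile
W=cloud(c)
hsv=cv2.cvtColor(c["image"],cv2.COLOR_BGR2HSV)
P=(W[...,:2]-PC)@rot(YAW)
for x in np.arange(-.19,-.03,.01):
    m=(abs(P[...,0]-x)<.006)&(abs(P[...,1]-.095)<.018);print("%.3f z=%.4f"%(x,np.nanmedian(W[m][:,2])),end="; ")
m=(W[...,2]>.043)&(W[...,2]<.06)&(P[...,0]<-.09)&(P[...,0]>-.25)&(abs(P[...,1]-.095)<.06)
print(P[m].min(0),P[m].max(0));print(cv2.minAreaRect(P[m].astype(np.float32)))
for s in slabs(c):print(s)
E
```

```text
released t=47.2 [0.6453 0.1441 0.1514] w=0.0676 g=0.0 F [-0.1 -0.1 -1. ] j6=0.22
 t=49.4 [0.2894 0.5946 0.1515] w=0.0675 g=0.0 F [ 0.4 -0.1 -0.4] j6=0.22
-0.190 z=0.0014; -0.180 z=0.0505; -0.170 z=0.0503; -0.160 z=0.0497; -0.150 z=0.0495; -0.140 z=0.0481; -0.130 z=0.0499; -0.120 z=0.0493; -0.110 z=0.0502; -0.100 z=0.0496; -0.090 z=0.0485; -0.080 z=0.0485; -0.070 z=0.0477; -0.060 z=0.0293; -0.050 z=0.0302; -0.040 z=0.0300; [-0.1861  0.0653] [-0.09    0.1532]
((-0.13901183009147644, 0.10686355084180832), (0.0952392965555191, 0.08751856535673141), 3.434260368347168)
(array([0.3882, 0.2515]), np.float64(-0.08022919257723693), 0.12017225474119186, 0.05848213657736778)
(array([0.4326, 0.4002]), np.float64(0.17857631945871622), 0.11992934346199036, 0.058566708117723465)
(array([0.5007, 0.1195]), np.float64(-0.03579328452482855), 0.23395127058029175, 0.04387998208403587)
(array([0.6086, 0.4497]), np.float64(-1.5505781092223136), 0.0840170755982399, 0.08104720711708069)
```

View pics/t5.png

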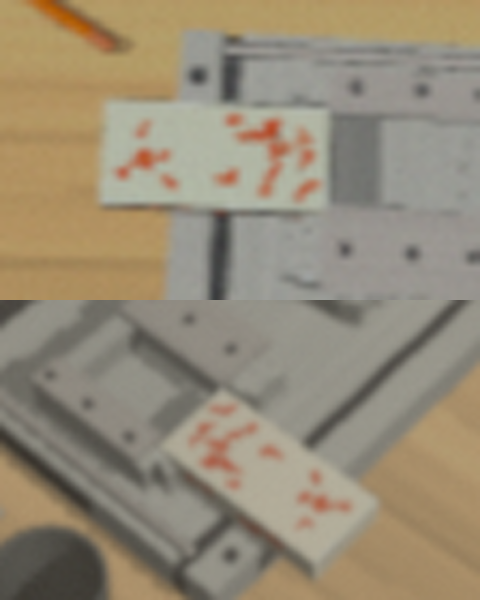

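The slab lies flat with its leading end at pallet x ≈ -67 mm, right at the lips. In the top crop it sits a few mm too far towards +x (up in the image). I'll measure that sideways error relative to the rails.

```bash
python3 - <<'E'
from sk import *
for n in("t5","s5"):
    c=dict(np.load(n+".npz"));W=cloud(c);hsv=cv2.cvtColor(c["image"],cv2.COLOR_BGR2HSV)
    g=hsv.copy()
    P=(W[...,:2]-PC)@rot(YAW);box=(abs(P[...,0]+.13)<.09)&(abs(P[...,1]-.095)<.05)
    w=box&((hsv[...,1]<45)&(hsv[...,2]>165)|((hsv[...,0]<15)&(hsv[...,1]>90)&(W[...,2]>.04)))
    w=cv2.morphologyEx(w.astype(np.uint8),cv2.MORPH_OPEN,np.ones((3,3)))
    k=max(cv2.findContours(w,0,1)[0],key=cv2.contourArea)
    p=(ray(c,k[:,0],.05)-PC)@rot(YAW);print(n,"slab",cv2.minAreaRect(p.astype(np.float32)))
    # rail tops: height>.052 -> lip inner edges either side of each channel
    for x in(-.055,-.045,-.035,-.025):
        row=[]
        for y0 in(-.095,0,.095):
            ys=np.linspace(-.05,.05,201);pts=np.array([[*(PC+rot(YAW)@[x,y0+y]),.0575] for y in ys])
            uv=proj(c,pts).astype(np.float32)
            zz=cv2.remap(W[...,2].astype(np.float32),uv[:,0],uv[:,1],1)
            vv=cv2.remap(hsv[...,2].astype(np.float32),uv[:,0],uv[:,1],1)
            lo=zz<.045
            i=np.where(lo)[0];row.append((ys[i.min()]*1e3,ys[i.max()]*1e3) if len(i) else None)
        print(x,np.round(row,1).tolist())
E
```

```text
t5 slab ((-0.1437937319278717, 0.09559658914804459), (0.05257029831409454, 0.08352043479681015), 86.18270111083984)
-0.055 [[-50.0, 25.0], [-26.0, 24.5], [-23.5, 50.0]]
-0.045 [[-50.0, 22.5], [-25.5, 25.0], [-26.0, 50.0]]
-0.035 [[-50.0, 23.5], [-25.0, 22.5], [-25.0, 50.0]]
-0.025 [[-50.0, 23.5], [-24.0, 22.5], [-24.5, 50.0]]
s5 slab ((-0.14408352971076965, 0.09413357079029083), (0.085502989590168, 0.05138779059052467), 0.21686924993991852)
-0.055 [[-50.0, 25.5], [-18.5, 26.5], [-19.0, 26.5]]
-0.045 [[-50.0, 26.0], [-18.5, 27.0], [-20.5, 25.5]]
-0.035 [[-50.0, 25.5], [-18.5, 25.5], [-20.0, 24.0]]
-0.025 [[-50.0, 25.5], [-19.0, 25.5], [-19.5, 25.0]]
```

```bash
sed -i 's/^PC=.*/PC=np.array([.5433,-.0107])/' sk.py; cat >> blank.py <<'E'
def shove(cy,x0,lim=9,z=.036,end=-.1225):
    """shut fingers push the tail end; x0: tail x"""
    b=pick_phi(lambda k:(pal(-.2,cy),z,YAW+np.pi/2+k),lambda k:(pal(-.12,cy),z,YAW+np.pi/2+k));ph=YAW+np.pi/2+b[1]
    x=x0-.024;go(pal(x,cy),.10,ph);manip.set_gripper(0.0,force=10);lin(pal(x,cy),z,.15);manip.dwell(.2)
    f0=manip.state()["contact_force"];ex=rot(YAW)[:,0];mx=0
    while x<end:
        x+=.010 if x<-.134 else .002
        lin(pal(x,cy),z,.06);st=manip.state();fx=-(st["contact_force"]-f0)[:2]@ex;mx=max(mx,fx)
        if fx>lim:break
    rep("shoved x=%.4f fx=%.1f max=%.1f"%(x,fx,mx));print(st["contact_force"]-f0,"actual x",(rot(YAW).T@(st["tool_pos"][:2]-PC))[0])
    lin(pal(x-.02,cy),z,.15);lift(.15)
E
python3 - <<'E'
from blank import *
shove(.095,-.188)
E
```

```text
Traceback (most recent call last):
  File "blank.py", line 38, in shove
    b=pick_phi(lambda k:(pal(-.2,cy),z,YAW+np.pi/2+k),lambda k:(pal(-.12,cy),z,YAW+np.pi/2+k));ph=YAW+np.pi/2+b[1]
  File "sk.py", line 22, in pick_phi
    qs=[ik(*f(k*np.pi)) for f in steps]
            ~^^^^^^^^^
  File "blank.py", line 38, in <lambda>
    b=pick_phi(lambda k:(pal(-.2,cy),z,YAW+np.pi/2+k),lambda k:(pal(-.12,cy),z,YAW+np.pi/2+k));ph=YAW+np.pi/2+b[1]
                         ~~~^^^^^^^^
  File "sk.py", line 7, in pal
    def pal(x,y):return PC+rot(YAW)@[x,y]
                               ^^^
NameError: name 'YAW' is not defined. Did you mean: 'BYAW'?
```

```bash
sed -i 's/^PC=.*/PC=np.array([.5433,-.0107]);YAW=-np.pi\/2-.0385/' sk.py
python3 - <<'E'
from blank import *
shove(.095,-.188)
c=cams.capture("top");np.savez("t6.npz",**c)
u=proj(c,[*pal(-.10,.095),.05])[0].astype(int);a=cv2.resize(c["image"][u[1]-25:u[1]+25,u[0]-40:u[0]+40],None,fx=8,fy=8,interpolation=2)
cv2.imwrite("pics/t6.png",a)
E
```

```text
shoved x=-0.1220 fx=13.4 max=13.4 t=57.0 [0.6431 0.1114 0.0363] w=0.0007 g=6.4 F [ 0.2 13.5 -0.4] j6=0.17
[ 0.2011 13.3936 -0.0979] actual x -0.12582933951527972
```

View pics/t6.png

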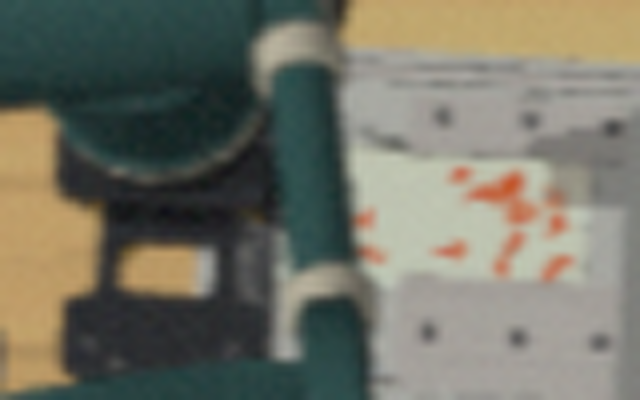

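The shove worked: the blank slid in smoothly and stopped at 13 N against the end stop. I'll clear the arm, check the tail position, and re-measure the other blanks.

```bash
cat >> blank.py <<'E'
def look(name,cy=None):
    q=manip.state()["joint_pos"].copy();q[0]=-.55;manip.set_joints(q)
    c=cams.capture("top");np.savez(name+".npz",**c);W=cloud(c);P=(W[...,:2]-PC)@rot(YAW)
    for y in (-.095,0,.095):
        v=W[...,2];m=(abs(P[...,1]-y)<.02)&(v>.041)&(v<.06)&(P[...,0]<.0)&(P[...,0]>-.25)
        if m.sum()>40:print("channel",y,"tail",np.percentile(P[...,0][m],1).round(4),"front",np.percentile(P[...,0][m],99).round(4))
    S=[s for s in slabs(c,yr=(.16,.62)) if abs(s[2]-.12)<.012 and abs(s[3]-.057)<.008]
    for s in S:print(s)
    rep();return c,S
def place(s,a,cy):
    best=None
    for sg in(0,np.pi,-np.pi):
        d=np.array([np.cos(a+sg),np.sin(a+sg)]);g=s-.049*d
        b=pick_phi(lambda k:(g,.006,a+sg+np.pi/2+k),lambda k:(pal(-.2,cy),.036,YAW+np.pi/2+k))
        if b and (best is None or b[0]<best[0]):best=(b[0],g,a+sg+np.pi/2+b[1],YAW+np.pi/2+b[1])
    m,g,ph,pp=best;print(best);x=-.187
    manip.set_gripper(.084);go(g,.10,ph);lin(g,.006,.15);manip.set_gripper(.03,force=25);rep("grip")
    lift(.10);st=rep("up")
    if st["gripper_width"]<.045:print("LOST");return False
    go(pal(x,cy),.10,pp);st=rep("at mouth")
    if st["gripper_width"]<.045:print("LOST");return False
    lin(pal(x,cy),.038,.15);settle(cy,x,.038)
    w=manip.state()["gripper_width"];manip.set_gripper(w+.012);lift(.11);rep("placed");return True
E
python3 - <<'E'
from blank import *
c,S=look("t7")
A=min(S,key=lambda s:s[0][1])
place(A[0],A[1],-.095)
look("t8")
E
```

```text
channel 0.095 tail -0.1131 front -0.0018
(array([0.3882, 0.251 ]), np.float64(-0.09400053173209066), 0.11972666531801224, 0.05694049596786499)
(array([0.4325, 0.4006]), np.float64(0.18508300456826832), 0.11969253420829773, 0.058264147490262985)
 t=59.5 [ 0.572  -0.32    0.1497] w=0.0003 g=0.0 F [ 0.2  0.5 -0.1] j6=0.20
(np.float64(0.8900493047559492), array([0.3394, 0.2556]), np.float64(1.476795795062806), -0.03849999999999998)
grip t=64.3 [0.3398 0.2559 0.0066] w=0.0558 g=25.0 F [-0.2 -0.7  4.3] j6=-0.89
up t=64.8 [0.3404 0.2563 0.101 ] w=0.0555 g=25.0 F [-0.8 -0.3 -0.5] j6=-0.89
at mouth t=66.0 [0.4543 0.1795 0.0986] w=0.0557 g=25.0 F [0.5 0.8 0. ] j6=0.36
settled z=0.0350 dFz=2.8 t=69.4 [0.4556 0.1799 0.0352] w=0.0557 g=25.0 F [-0.8  0.4  2.2] j6=0.36
placed t=70.2 [0.4569 0.1802 0.1118] w=0.0675 g=0.0 F [ 0.2  0.2 -0.4] j6=0.36
channel -0.095 tail -0.1946 front -0.0762
channel 0.095 tail -0.113 front -0.0016
(array([0.4326, 0.4004]), np.float64(0.17857631945871622), 0.11980408430099487, 0.05816241353750229)
 t=71.8 [ 0.4314 -0.2342  0.1115] w=0.0674 g=0.0 F [-0.9 -0.9 -0.8] j6=0.36
```

```bash
python3 - <<'E'
from blank import *
shove(-.095,-.196)
c,S=look("t9")
B=S[0]
if place(B[0],B[1],0): 
    c,S=look("t10")
E
```

```text
shoved x=-0.1220 fx=16.1 max=16.1 t=79.1 [0.4547 0.1184 0.0369] w=0.0006 g=8.2 F [ 2.  16.   0.3] j6=0.23
[ 1.5956 16.0412  0.1863] actual x -0.12564151885216085
channel -0.095 tail -0.1138 front -0.001
channel 0.095 tail -0.113 front -0.0019
(array([0.4326, 0.4002]), np.float64(0.17857631945871622), 0.11992934346199036, 0.058566708117723465)
 t=81.3 [ 0.4162 -0.2251  0.1504] w=0.0005 g=0.0 F [0.4 0.6 0.5] j6=0.27
(np.float64(1.0001809646246986), array([0.3843, 0.3915]), np.float64(1.7493726462536128), -0.03849999999999998)
grip t=86.1 [0.3847 0.3919 0.0067] w=0.0558 g=24.9 F [-0.7  0.3  4.9] j6=-1.00
up t=86.6 [0.3852 0.3924 0.1012] w=0.0558 g=24.9 F [-0.2  0.6 -0.9] j6=-1.00
at mouth t=87.8 [0.5492 0.1762 0.0984] w=0.0558 g=24.9 F [ 0.1 -0.  -0.5] j6=0.30
settled z=0.0345 dFz=4.1 t=91.6 [0.5506 0.1762 0.0347] w=0.0560 g=24.9 F [-0.5  0.3  3.3] j6=0.31
placed t=92.3 [0.5519 0.1765 0.1122] w=0.0678 g=0.0 F [ 0.5 -0.1 -1. ] j6=0.31
channel -0.095 tail -0.1137 front -0.0008
channel 0 tail -0.1943 front -0.0761
channel 0.095 tail -0.113 front -0.0018
 t=94.1 [ 0.507  -0.2804  0.1121] w=0.0679 g=0.0 F [ 0.3  0.6 -0.2] j6=0.31
```

```bash
python3 - <<'E'
from blank import *
shove(0,-.196)
q=manip.state()["joint_pos"].copy();q[0]=.95;manip.set_joints(q)
c=cams.capture("top");np.savez("t11.npz",**c)
cv2.imwrite("pics/t11.png",cv2.resize(c["image"][140:270,260:490],None,fx=3.4,fy=3.4,interpolation=2))
W=cloud(c);P=(W[...,:2]-PC)@rot(YAW);v=W[...,2]
for y in(-.095,0,.095):
    m=(abs(P[...,1]-y)<.02)&(v>.041)&(v<.06)&(P[...,0]<.0)&(P[...,0]>-.25);print(y,np.percentile(P[...,0][m],1))
rep()
E
```

```text
shoved x=-0.1220 fx=14.1 max=14.1 t=101.5 [0.5489 0.1149 0.0367] w=0.0007 g=7.3 F [ 0.8 14.9 -0.4] j6=0.19
[ 1.3002 14.1052 -0.5463] actual x -0.1257226950327077
-0.095 -0.1134885896532533
0 -0.11354515859293197
0.095 -0.11294968051182411
 t=104.0 [0.3088 0.4724 0.1509] w=0.0007 g=0.0 F [-0.6 -0.2  0.1] j6=0.23
```

View pics/t11.png

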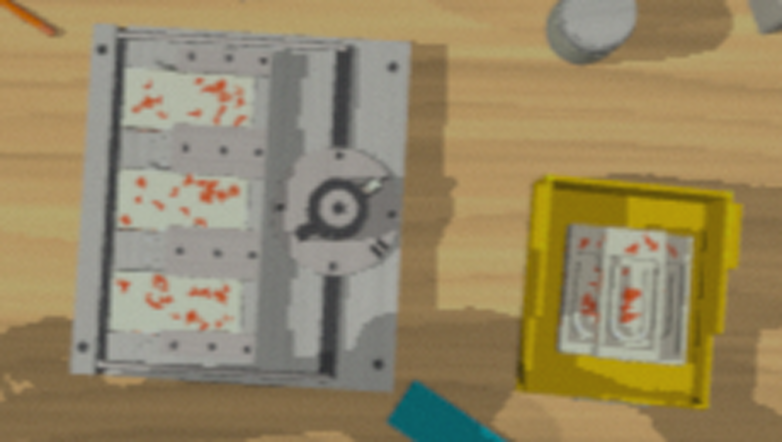

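All three blanks are home, with their tails just inside the gate slot around (120,95–290). The pads rest in the bin around (630,290). Now I'll lock the ring.

```bash
python3 - <<'E'
from ring import *
turn(0,1.3,1.1,-.05)
q=manip.state()["joint_pos"].copy();q[0]=.95;manip.set_joints(q)
c=cams.capture("top")
cv2.imwrite("pics/t12.png",cv2.resize(c["image"][140:270,260:490],None,fx=3.4,fy=3.4,interpolation=2));rep()
E
```

```text
(np.float64(0.9832191322593875), 0.0)
grip t=108.8 [ 0.5421 -0.0986  0.0439] w=0.0555 g=25.0 F [ 4.9  1.1 -2.5] j6=-0.37
turned t=110.3 [ 0.5413 -0.0987  0.0439] w=0.0552 g=25.0 F [3.9 1.4 1.9] j6=0.98
[ 0.0934 -0.4653 -0.0717]
 t=113.6 [0.2997 0.4603 0.1514] w=0.0801 g=0.0 F [ 0.4  0.1 -0.6] j6=0.98
```

View pics/t12.png

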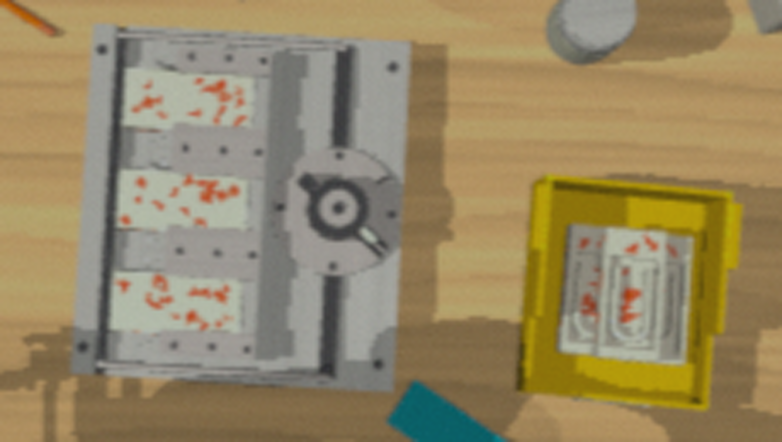

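The pointer covers the double mark at (378,245), the gate bar is up behind the blanks, and the arm is clear. Handing in.

```bash
python3 -c "
from cell import order
print(order.close_job())"
```

```text
the job is handed in; nothing more can be done
None
```

I handed the job in at about 114 s: all three finished pads are in the yellow bin, the three blanks are home in their channels, and the ring is at the locked mark with the gate up. No verdict came back, so this rests on the last camera check.

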